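# Slide the board into its notch and close the catch

## Task

On the green pedestal stand, push the blue board along its two rails with a fingertip until it drops flat into the notch in the middle, then push the steel catch round by its black knob until it points straight across the board and stops. Push only: do not lift the board, and leave the plywood board, the bearing on it and everything else around where they are.

Things in the scene. Friction and masses are not known exactly. Their poses are not given: they have to be found in the camera images.
- slide_stand: Fixed green pedestal with two parallel steel rails on top. Origin: underside of its base, below the middle of the notch; z up, y along the rails, x across. Rails: y from -160 to 160 mm, |x| from 46 to 67 mm, tops at z = 168 mm. Between them is an open gap 90 mm wide (ties only below z = 152 mm). Outside each rail a lip rises to z = 178 mm (|x| 67 to 74 mm): a board slides along y only.
- notch (a point): Middle of the only notch, at the height of its floor, half-way between the rails; axes as the stand. The notch is cut across both rails, 54 mm long along them (27 mm either way of this point); its floor is 8 mm below the rail tops.
- blue_board: Loose blue board, 130 (x, across the rails) x 50 (y, along) x 16 mm, about 0.25 kg (varies by a third). Origin: centre of its underside; axes as the stand. It starts on the rail tops on either side of the notch, centre 80 to 100 mm from it (origin at z = 168 mm of the stand), and drops 8 mm when over the notch (origin at z = 160 mm). Sliding it takes 1 to 3 N.
- plywood_board: Loose plywood board of the same size, on the same rails on the other side of the notch; to be left alone. Origin: centre of its underside.
- bearing_1: Small steel ball bearing, 44 mm diameter, 12 mm high, lying on the plywood board; to be left alone. Origin: centre of its underside.
- catch (a joint): Flat steel swing catch on an upright pivot beside the +x rail. 0: points along the stand's +y; 1.57 (stop): points along -x, across the end of the seated board; turns counter-clockwise from above as it grows. Starts at -0.5 to 0, stays where left (about 1 N at the knob). Underside at z = 179.5 mm of the stand, 3.5 mm above a seated board; an unseated board is in its way.
- catch_knob (a point): Middle of the upright black knob at the end of the catch, 14 mm diameter, 26 mm tall (13 mm above and below this point), on top of the 7 mm thick, 16 mm wide steel arm, 50 mm from the pivot.
- catch_pivot (a point): Pivot axis of the catch, half-way up its arm; at x = 90, y = 0, z = 183 mm of the stand.
- bearing_0: Steel ball bearing, 52 mm diameter, 12 mm high, in the bin to the right; bystander. Origin: centre of its underside.
- spool: Small white spool, 32 mm diameter, 24 mm high, in the bin to the right; bystander. Origin: centre of its underside.
- drill_chuck: Grey drill chuck, 36 mm diameter, 54 mm high, standing in the bin in front of the pedestal; bystander. Origin: centre of its underside.
- oil_can: Red oil can, 52 mm diameter, 105 mm high, standing in a bin to the left; bystander. Origin: centre of its underside.

How it is judged:
By the outcome, as a careful person would: the job done as asked, in the order asked, and still so for the second after the job is handed in, with the robot touching nothing.
It also fails if it takes over 46 s, if anything falls off the work surface, if the arm or the gripper's body presses on something with over 40 N, if the wrist force passes 120 N, or if a joint passes its speed limit or range.

## Robot

A 7-joint arm with a two-finger parallel gripper is mounted at the origin on a cart in front of the work surface, level with it; the furniture and walls round the work are solid. World frame = base frame: x ahead of the robot, y to its left, z up, the work surface at z = 0. Lengths are in m, angles in rad, forces in N, time in s.
With the tool pointing down it reaches from about 0.35 to 0.9 m from the base axis. Payload 8.1 kg.
Tool frame: the origin (TCP) lies where the fingers leave the gripper's body, on its centre line; the fingertips stand 66 mm ahead of it and the grasp point (between the pads) lies 47 mm ahead of it (arm.tip_reach is the distance from the TCP to the fingertips, in m); z points along the fingers, y is the direction in which the jaws open and shut (so a half turn about z gives the same grasp; the last joint's range is limited). The gripper opens to 92 mm and grips with 3 to 60 N. Pads are 19 mm wide; open, the fingers measure 130 mm over their backs; the gripper's body (75 mm by 190 mm) begins 47 mm behind the grasp point.
Start: joints at [-1.37, 0.434, 0.025, 1.573, -0.012, 1.134, -0.075], TCP at [0.187, 0.596, 0.292] pointing down, gripper open.
Joint ranges: [-2.62, 2.62], [-0.44, 2.09], [-1.27, 1.32], [0.08, 2.57], [-1.32, 4.46], [0.12, 2], [-2.74, 2.74]. Speed limits (rad/s): [2.22, 2.22, 3.01, 3.01, 3.14, 3.14, 3.14].

## Interface

Orientations are given as a rotation vector (axis times angle).
In Python, from cell import arm gives the robot as it stands.
- The arm moves only by the tool carry_out, never from a script. Its argument "plan" is a list of rows, each a list of 5 numbers: the shift along the world's x, y, z in cm, then the turn about the world's z in rad, then the finger opening in cm, from 0 to 9.18. In form: [[tx, ty, tz, spin, fingers], ...]. A call has 1 to 20 rows; each row is the pose to reach, as a shift and turn from the pose measured when the call began; what a row does not reach only later rows make up. A row lasts 1/10 s, in which the tool goes at most 50 mm and 8.59 degrees, less where a joint would pass 70% of its speed; a pose out of reach is approached as far as the arm can. A call with a gripper value outside its range is refused whole. The fingers move at their own pace and stop on an object; "squeeze" is the grip in N (left out, the last holds). Time passes only in rows, so rows that repeat a pose let the fingers close. It gives the time, the measured TCP pose, the force and the opening at its end, in the units of the state.
- arm.observe(): the state, without advancing time (a new reading comes with each control period).
- arm.get_image(name): name is "scene" or "side" or "wrist"; returns (picture, depth): 480x640x3 uint8, red, green, blue; 480x640 float32, m along the optical axis (not along the pixel's ray), 0 where there is no reading.
- arm.get_calibration(name): a dict with "intrinsics" (3x3 intrinsics, pixels), "rvec" (rotation vector, rad) and "tvec" (3), from world to camera coordinates, as OpenCV has them; the wrist camera has in their place "tool_from_camera" (4x4, takes a point from camera to tool coordinates, whose origin is the TCP and whose axes are the flange's). Camera axes: x right, y down, z forward; pixel columns grow to the right and rows downward; lengths in m; the calibration is good to about 2 mm. A picture is of the moment at which its call begins: read the wrist's pose just before it. get_calibration takes no time and is no camera call.
- arm.sign_off(): hands the job in, once; it reports no verdict.
The state is a dict: "clock": time; "joints": joint angles; "dq": joint speeds; "joint_efforts": joint torques, N m; "position": TCP position; "ee_rot": TCP orientation; "force": force on the tool from outside, world axes, zero at the start; "ft_torque": the same for the moment, N m; "width": opening from 0.0 (shut) to 1.0 (fully open).
Only numpy, scipy, OpenCV 4.12 (cv2) and the standard library are available. Lean on these libraries where they do the work, as an engineer would, in place of code of your own. Each camera call takes 0.05 s, during which the arm holds its last target. There are 200 camera calls.

## Working session

There is one attempt and no reset: what is moved stays moved. The work goes in short steps, Python scripts to look and compute and a tool call to move; the robot and the scene stay as the last step left them, time stands still between calls to the robot, and variables do not carry over. Pictures are saved under pics/ and viewed, about 8 in all and at most 12, crops included, and the job is handed in when it is done.

Besides the shell and the picture viewer there is one more tool, called after "Call:" by a JSON object that holds its "fn" and its "kwargs". carry_out: Moves the arm, as the interface text tells. Its arguments: {"type":"object","properties":{"plan":{"type":"array"},"squeeze":{"type":"number"}},"required":["plan"]}

```bash
mkdir -p pics
python3 - <<'E'
from cell import arm
import cv2,numpy as np
for n in("scene","side"):
    p,d=arm.get_image(n); np.savez(f"pics/{n}.npz",p=p,d=d)
    cv2.imwrite(f"pics/{n}0.png",p[:,:,::-1])
    c=arm.get_calibration(n); print(n,c)
print(arm.observe(), arm.tip_reach)
E
```

```text
scene {'intrinsics': array([[562.65760886,   0.        , 304.01809471],
       [  0.        , 562.65760886, 244.54048416],
       [  0.        ,   0.        ,   1.        ]]), 'rvec': array([ 1.52090348,  2.2407952 , -0.72701562]), 'tvec': array([ 0.25504131, -0.24811014,  1.57159054])}
side {'intrinsics': array([[451.69858526,   0.        , 323.81929816],
       [  0.        , 451.69858526, 249.07849022],
       [  0.        ,   0.        ,   1.        ]]), 'rvec': array([ 2.17220949, -0.62655547,  0.29876812]), 'tvec': array([-0.446721  ,  0.25231839,  0.7546947 ])}
{'clock': 0.1, 'joints': array([-1.36961719,  0.43517702,  0.02494147,  1.57398322, -0.01160683,
        1.13398441, -0.07508368]), 'dq': array([-0.00145789, -0.00330156,  0.00075944, -0.00158634, -0.00187689,
       -0.00030938,  0.00103462]), 'joint_efforts': array([ 2.91884127e-03, -6.69123960e+01,  9.87955034e-01, -3.15143895e+01,
       -6.04799646e-02,  3.73352354e-02,  3.04272703e-05]), 'position': array([0.1868724 , 0.59603961, 0.29151712]), 'ee_rot': array([-4.75367883e-01, -3.10531308e+00,  2.20426208e-03]), 'force': array([-0.31951298, -0.20592851, -0.97076104]), 'ft_torque': array([ 0.02426407,  0.02317751, -0.05292717]), 'width': 0.9959705412943481} 0.0655
```

View pics/scene0.png

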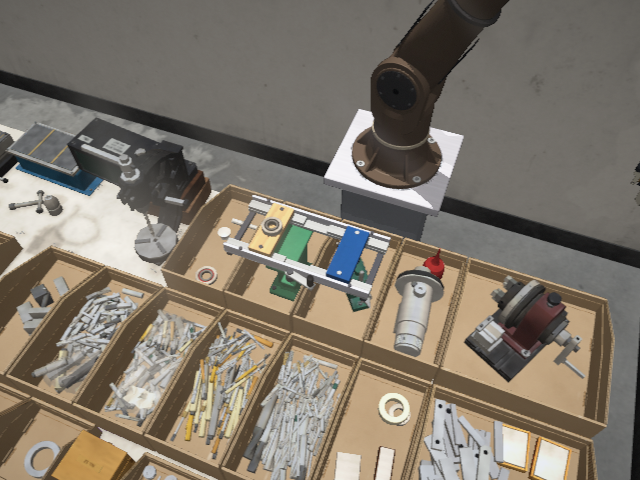

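View pics/side0.png

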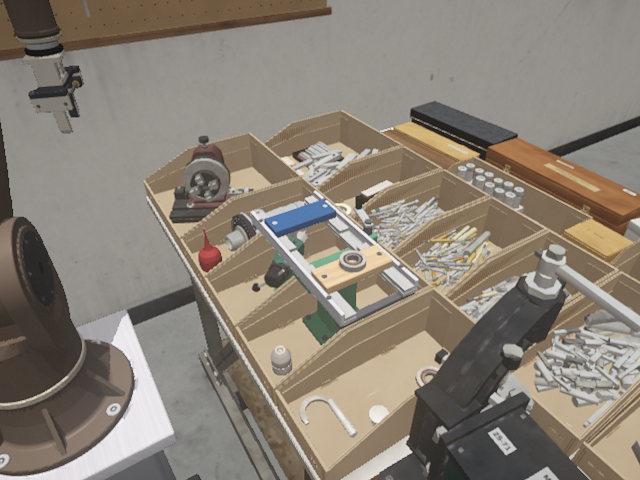

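```bash
cat > h.py <<'E'
import numpy as np,cv2
def cloud(d,c):
    K=c["intrinsics"];R=cv2.Rodrigues(c["rvec"])[0]
    v,u=np.indices(d.shape);P=np.stack([(u-K[0,2])/K[0,0]*d,(v-K[1,2])/K[1,1]*d,d],-1)
    return (P-c["tvec"])@R
def box(XY): return cv2.minAreaRect((XY*1000).astype(np.float32))
E
python3 - <<'E'
from cell import arm
import cv2,numpy as np
from h import *
ims=[]
for n in("scene","side"):
    z=np.load(f"pics/{n}.npz");p,d=z["p"],z["d"];W=cloud(d,arm.get_calibration(n))
    hsv=cv2.cvtColor(p,cv2.COLOR_RGB2HSV)
    roi=np.zeros(d.shape,bool)
    if n=="scene": roi[190:310,215:400]=1
    else: roi[180:330,240:420]=1
    for nm,m in(("blue",cv2.inRange(hsv,(105,150,60),(125,255,255))),("ply",cv2.inRange(hsv,(12,60,140),(28,150,255)))):
        m=(m>0)&roi&(d>0); X=W[m]; zz=np.median(X[:,2]) if nm=="blue" else zb
        if nm=="blue": zb=zz
        X=X[abs(X[:,2]-zz)<.006]
        print(n,nm,len(X),zz,box(X[:,:2]),np.median(X,0))
    h=roi&(abs(W[...,2]-zb+.007)<.03)&(hsv[...,2]<60)
    print("dark",[(tuple(np.argwhere(h)[i][::-1]),W[h][i].round(3)) for i in range(0,h.sum(),max(1,h.sum()//12))])
    y0,y1,x0,x1=(185,315,215,405) if n=="scene" else (180,330,230,425)
    ims.append(cv2.resize(p[y0:y1,x0:x1],(760,int(760*(y1-y0)/(x1-x0))))[:520])
cv2.imwrite("pics/crop.png",cv2.resize(np.vstack(ims),None,fx=.58,fy=.58)[:,:,::-1])
E
```

```text
scene blue 1186 0.18885210825457827 ((486.76611328125, 19.089082717895508), (49.72466278076172, 131.23252868652344), 89.5264892578125) [0.49045173 0.02010091 0.1888887 ]
scene ply 790 0.18885210825457827 ((485.44476318359375, -67.14863586425781), (222.35899353027344, 132.80685424804688), 89.0281982421875) [ 0.50614259 -0.15139363  0.18894761]
dark [((np.int64(359), np.int64(258)), array([0.49 , 0.044, 0.185])), ((np.int64(358), np.int64(261)), array([0.498, 0.045, 0.187])), ((np.int64(307), np.int64(281)), array([ 0.593, -0.029,  0.208])), ((np.int64(307), np.int64(282)), array([ 0.593, -0.029,  0.205])), ((np.int64(309), np.int64(282)), array([ 0.595, -0.024,  0.21 ])), ((np.int64(311), np.int64(282)), array([ 0.593, -0.021,  0.21 ])), ((np.int64(307), np.int64(283)), array([ 0.594, -0.029,  0.203])), ((np.int64(309), np.int64(283)), array([ 0.593, -0.025,  0.204])), ((np.int64(311), np.int64(283)), array([ 0.593, -0.021,  0.206])), ((np.int64(308), np.int64(284)), array([ 0.595, -0.026,  0.202])), ((np.int64(310), np.int64(284)), array([ 0.596, -0.022,  0.206])), ((np.int64(312), n
[... 1117 characters left out ...]
ay([ 0.585, -0.033,  0.207])), ((np.int64(356), np.int64(204)), array([ 0.581, -0.029,  0.203])), ((np.int64(360), np.int64(204)), array([ 0.586, -0.035,  0.205])), ((np.int64(356), np.int64(205)), array([ 0.582, -0.028,  0.2  ])), ((np.int64(360), np.int64(205)), array([ 0.588, -0.033,  0.201])), ((np.int64(356), np.int64(206)), array([ 0.582, -0.029,  0.198])), ((np.int64(360), np.int64(206)), array([ 0.587, -0.034,  0.2  ])), ((np.int64(356), np.int64(207)), array([ 0.583, -0.027,  0.195])), ((np.int64(358), np.int64(207)), array([ 0.585, -0.03 ,  0.196])), ((np.int64(360), np.int64(207)), array([ 0.587, -0.034,  0.197])), ((np.int64(358), np.int64(208)), array([ 0.585, -0.031,  0.194]))]
```

View pics/crop.png

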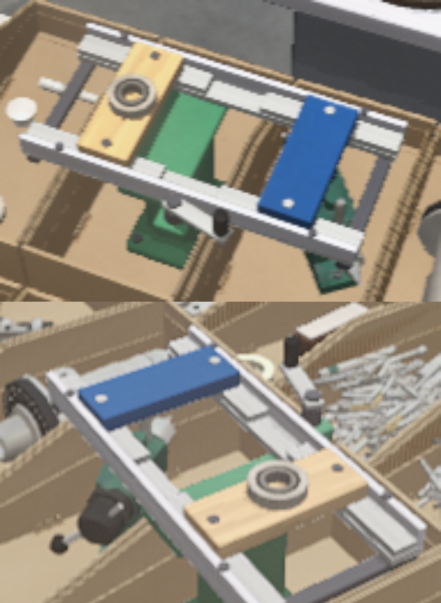

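The blue board is at (0.487, 0.019), with its top at z = 0.189. The stand's axes nearly match the world axes, and the knob is near (0.594, -0.025). The notch is therefore near y = -0.07, and the board has to go along -y. I'll move above the gap behind the board with the fingers shut.

Call:
{"fn": "carry_out", "kwargs": {"plan": [[0, 0, 5, 0, 0], [0, 0, 10, 0, 0], [3, -5, 12, -0.14, 0], [6, -10, 12, -0.28, 0], [9, -15, 12, -0.42, 0], [12, -20, 12, -0.56, 0], [15, -25, 12, -0.7, 0], [18, -31, 12, -0.84, 0], [21, -36, 12, -0.98, 0], [24, -41, 12, -1.12, 0], [27, -46, 12, -1.26, 0], [30, -51.5, 12, -1.27, 0], [30, -51.5, 10, -1.27, 0], [30, -51.5, 10, -1.27, 0], [30, -51.5, 10, -1.27, 0], [30, -51.5, 10, -1.27, 0]]}}

```text
clock: 1.7
position: [0.4869, 0.0798, 0.391]
ee_rot: [-2.228, -2.214, 0.004]
force: [-0.2, 0.4, -0.3]
width: 0.006
```

Run:
```python
from cell import arm
import cv2,numpy as np
from h import *
s=arm.observe();print(s["clock"],s["position"],s["ee_rot"],s["force"],s["width"],s["joints"].round(2))
p,d=arm.get_image("wrist");c=arm.get_calibration("wrist");print(c)
np.savez("pics/w1.npz",p=p,d=d,pos=s["position"],rot=s["ee_rot"])
cv2.imwrite("pics/w1.png",p[:,:,::-1])
```

```text
1.7 [0.48693886 0.07980375 0.39104287] [-2.22752714 -2.21350759  0.00350291] [-0.15711464  0.35229836 -0.29931322] 0.005686467779838978 [-0.77  0.14  0.58  1.76 -0.08  1.27 -0.17]
{'intrinsics': array([[403.52746272,   0.        , 317.47095847],
       [  0.        , 403.52746272, 238.75985775],
       [  0.        ,   0.        ,   1.        ]]), 'tool_from_camera': array([[-8.05349274e-04, -9.56246671e-01, -2.92560518e-01,
         7.90661022e-02],
       [ 9.99999520e-01, -6.06936981e-04, -7.68960288e-04,
        -2.93014874e-05],
       [ 5.57749918e-04, -2.92560997e-01,  9.56246700e-01,
        -9.19857666e-02],
       [ 0.00000000e+00,  0.00000000e+00,  0.00000000e+00,
         1.00000000e+00]])}
```

View pics/w1.png

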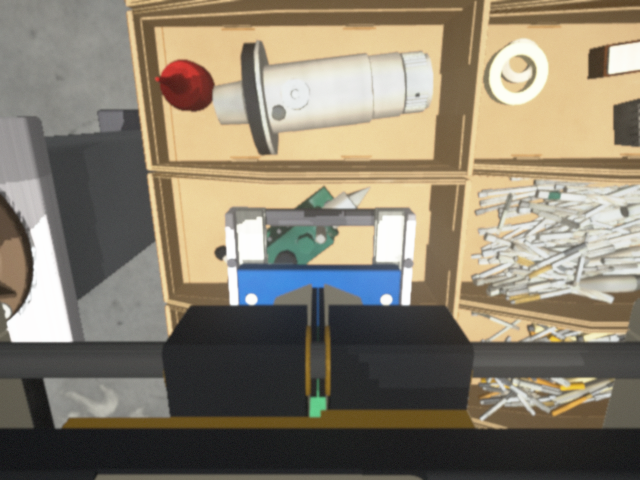

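The wrist camera looks towards +y. It shows the board's rear edge at row 265 (columns 235 to 402) and the rails running to row 212. A quick computation from this view.

Run:
```python
from cell import arm
import cv2,numpy as np
from h import *
z=np.load("pics/w1.npz");c=arm.get_calibration("wrist");T=c["tool_from_camera"];K=c["intrinsics"]
R=cv2.Rodrigues(z["rot"])[0]
def ray(u,v,h):
    r=R@T[:3,:3]@np.linalg.solve(K,[u,v,1.]);o=z["pos"]+R@T[:3,3];return (o+r*(h-o[2])/r[2]).round(4)
print("board rear",ray(235,265,.189),ray(402,265,.189)); print("lips end",ray(227,208,.183),ray(415,208,.183))
hsv=cv2.cvtColor(z["p"],cv2.COLOR_RGB2HSV);m=cv2.inRange(hsv,(105,150,60),(125,255,255));m[:255]=0;m[310:]=0
v,u=np.nonzero(m);print(u.min(),u.max(),v.min())
# scene: lip-top / rail points extents, and ply y extent
s=np.load("pics/scene.npz");W=cloud(s["d"],arm.get_calibration("scene"));h=cv2.cvtColor(s["p"],cv2.COLOR_RGB2HSV)
q=(abs(W[...,2]-.183)<.004)&(h[...,1]<40)&(W[...,0]>.38)&(W[...,0]<.57)&(abs(W[...,1]+.07)<.2)
print(np.percentile(W[q][:,0],[0.5,99.5]),np.percentile(W[q][:,1],[0.5,99.5]),box(W[q][:,:2]))
m=cv2.inRange(h,(12,60,140),(28,150,255))>0;q=m&(abs(W[...,2]-.189)<.004)&(abs(W[...,1]+.15)<.06)&(abs(W[...,0]-.487)<.08);print("ply",box(W[q][:,:2]))
```

```text
board rear [0.4218 0.0478 0.189 ] [0.5516 0.047  0.189 ]
lips end [0.4175 0.0918 0.183 ] [0.5603 0.0909 0.183 ]
238 399 269
[0.40995408 0.56175851] [-0.23032852  0.0867494 ] ((485.7435302734375, -72.04444885253906), (319.96234130859375, 152.5724639892578), 89.39207458496094)
ply ((485.0204772949219, -153.0299072265625), (50.149932861328125, 130.83157348632812), 89.3249282836914)
```

Call:
{"fn": "carry_out", "kwargs": {"plan": [[0, 0, -4, 0, 0], [0, 0, -8, 0, 0], [0, 0, -12, 0, 0], [0, 0, -14, 0, 0], [0, 0, -15.4, 0, 0], [0, 0, -15.4, 0, 0], [0, 0, -15.4, 0, 0], [0, -0.5, -15.4, 0, 0], [0, -1, -15.4, 0, 0], [0, -1.5, -15.4, 0, 0], [0, -2, -15.4, 0, 0], [0, -2.4, -15.4, 0, 0], [0, -2.8, -15.4, 0, 0], [0, -3.2, -15.4, 0, 0], [0, -3.6, -15.4, 0, 0], [0, -4, -15.4, 0, 0]]}}

```text
clock: 3.35
position: [0.4868, 0.0413, 0.2373]
ee_rot: [-2.224, -2.217, 0.002]
force: [-1.0, 2.8, 1.2]
width: 0.002
```

Run:
```python
from cell import arm
import cv2,numpy as np
from h import *
p,d=arm.get_image("scene")
W=cloud(d,arm.get_calibration("scene"));h=cv2.cvtColor(p,cv2.COLOR_RGB2HSV)
m=cv2.inRange(h,(105,150,60),(125,255,255))>0;q=m&(abs(W[...,2]-.187)<.006)&(abs(W[...,0]-.487)<.08);print(box(W[q][:,:2]))
p2,_=arm.get_image("side")
cv2.imwrite("pics/c2.png",np.vstack([cv2.resize(p[170:320,210:410],(400,300)),cv2.resize(p2[150:330,230:470],(400,300))])[:,:,::-1])
```

```text
((487.9848327636719, 5.418384552001953), (129.51502990722656, 47.441280364990234), 0.9049196839332581)
```

View pics/c2.png

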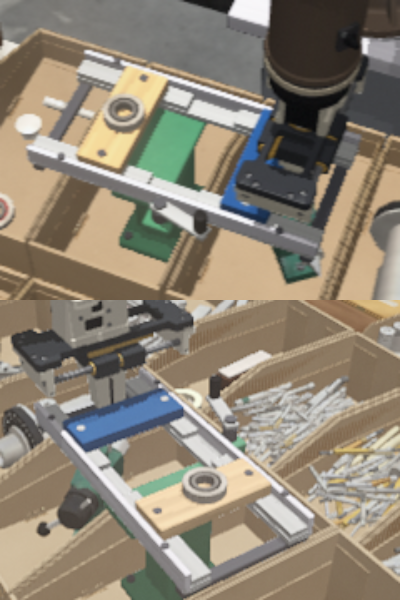

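Call:
{"fn": "carry_out", "kwargs": {"plan": [[0, -0.4, 0, 0, 0], [0, -0.8, 0, 0, 0], [0, -1.2, 0, 0, 0], [0, -1.6, 0, 0, 0], [0, -2, 0, 0, 0], [0, -2.4, 0, 0, 0], [0, -2.8, 0, 0, 0], [0, -3.2, 0, 0, 0], [0, -3.6, 0, 0, 0], [0, -4, 0, 0, 0], [0, -4.4, 0, 0, 0], [0, -4.8, 0, 0, 0], [0, -5.2, 0, 0, 0], [0, -5.5, 0, 0, 0], [0, -5.8, 0, 0, 0], [0, -6.1, 0, 0, 0], [0, -6.4, 0, 0, 0], [0, -6.6, 0, 0, 0]]}}

```text
clock: 5.25
position: [0.4865, -0.0259, 0.2371]
ee_rot: [-2.226, -2.215, 0.004]
force: [-0.7, 1.1, -0.5]
width: 0.009
```

Call:
{"fn": "carry_out", "kwargs": {"plan": [[0, -0.2, 0, 0, 0], [0, -0.4, 0, 0, 0], [0, -0.6, 0, 0, 0], [0, -0.8, 0, 0, 0], [0, -1.0, 0, 0, 0], [0, -1.1, 0, 0, 0], [0, -1.1, 0, 0, 0]]}}

```text
clock: 5.95
position: [0.4866, -0.0372, 0.2372]
ee_rot: [-2.226, -2.215, 0.004]
force: [-0.6, 0.1, -0.5]
width: 0.007
```

```bash
cat > chk.py <<'E'
from cell import arm
import cv2,numpy as np,sys
from h import *
p,d=arm.get_image("scene")
W=cloud(d,arm.get_calibration("scene"));h=cv2.cvtColor(p,cv2.COLOR_RGB2HSV)
m=cv2.inRange(h,(105,150,60),(125,255,255))>0;q=m&(W[...,2]>.172)&(abs(W[...,0]-.487)<.08)
print("z",np.percentile(W[q][:,2],[5,50,95]).round(4),box(W[q][:,:2]))
X=W[q];print("plane",np.linalg.lstsq(np.c_[X[:,:2],np.ones(len(X))],X[:,2],rcond=None)[0].round(3))
m=cv2.inRange(h,(12,60,140),(28,150,255))>0;q=m&(abs(W[...,2]-.189)<.004)&(abs(W[...,1]+.15)<.06)&(abs(W[...,0]-.487)<.08);print("ply",box(W[q][:,:2]))
q=(h[...,2]<60)&(W[...,2]>.194)&(W[...,2]<.219)&(abs(W[...,0]-.56)<.07)&(abs(W[...,1]+.05)<.07);print("knob",q.sum(),np.median(W[q],0) if q.any() else 0)
p2,_=arm.get_image("side")
cv2.imwrite(sys.argv[1],np.vstack([cv2.resize(p[170:320,210:410],(400,300)),cv2.resize(p2[150:330,230:470],(400,300))])[:,:,::-1])
E
python3 chk.py pics/c3.png
```

```text
z [0.1781 0.1812 0.1835] ((483.9704284667969, -78.16280364990234), (122.4632568359375, 27.324356079101562), 22.20552635192871)
plane [ 0.012 -0.014  0.174]
ply ((485.6943664550781, -152.82579040527344), (50.2447509765625, 132.10382080078125), 89.24132537841797)
knob 41 [ 0.59315587 -0.02303929  0.20929129]
```

View pics/c3.png

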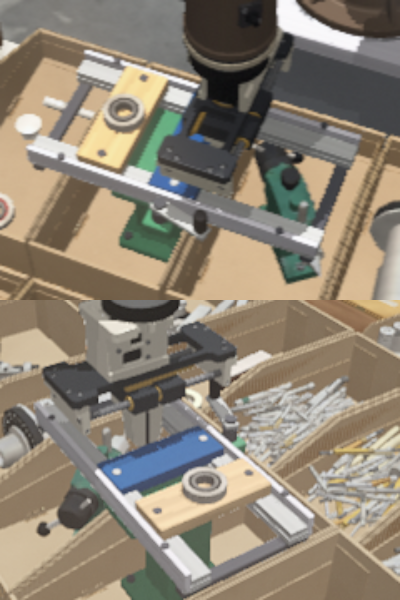

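The board is flat in the notch: its top is at z = 0.181 with no tilt, and the plywood hasn't moved. Next I'll back off, lift, go round to the +x side of the knob and come down.

Call:
{"fn": "carry_out", "kwargs": {"plan": [[0, 1, 0, 0, 0], [0, 2.5, 0, 0, 0], [0, 2.5, 4, 0, 0], [0, 2.5, 8, 0, 0], [0, 2.5, 12, 0, 0], [4, 2, 12, 0, 0], [8, 1.5, 12, 0, 0], [12, 1, 12, 0, 0], [15.3, 0.8, 12, 0, 0], [15.3, 0.8, 12, 0, 0], [15.3, 0.8, 8, 0, 0], [15.3, 0.8, 5, 0, 0], [15.3, 0.8, 2.7, 0, 0], [15.3, 0.8, 2.7, 0, 0], [15.3, 0.8, 2.7, 0, 0]]}}

```text
clock: 7.55
position: [0.6394, -0.0285, 0.2648]
ee_rot: [-2.225, -2.216, 0.004]
force: [-0.1, -0.6, 0.5]
width: 0.004
```

```bash
python3 chk.py pics/c4.png
```

```text
z [0.1779 0.1808 0.1832] ((433.44378662109375, -51.100830078125), (27.46575927734375, 8.65756893157959), 20.50111198425293)
plane [0.074 0.005 0.149]
ply ((500.76275634765625, -153.66024780273438), (49.202396392822266, 100.38745880126953), 89.41655731201172)
knob 0 0
```

View pics/c4.png

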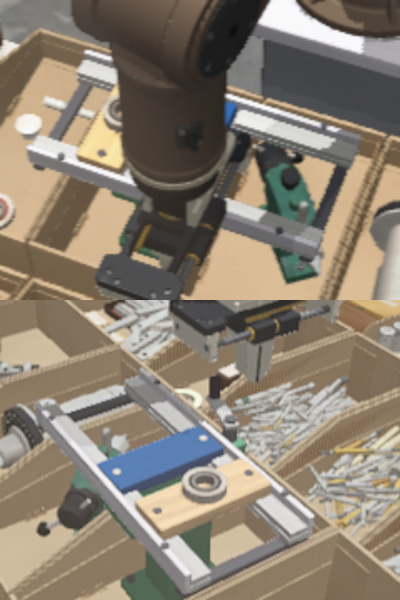

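The fingertip is clear on the +x side of the knob at the right height. I'll push along -x.

Call:
{"fn": "carry_out", "kwargs": {"plan": [[-0.5, 0, 0, 0, 0], [-1, 0, 0, 0, 0], [-1.5, 0, 0, 0, 0], [-2, 0, 0, 0, 0], [-2.4, 0, 0, 0, 0], [-2.8, 0, 0, 0, 0], [-3.2, 0, 0, 0, 0], [-3.6, 0, 0, 0, 0], [-4, 0, 0, 0, 0], [-4.4, 0, 0, 0, 0], [-4.8, 0, 0, 0, 0], [-5.2, 0, 0, 0, 0], [-5.6, 0, 0, 0, 0], [-6, 0, 0, 0, 0], [-6.4, 0, 0, 0, 0], [-6.8, 0, 0, 0, 0], [-7.1, 0, 0, 0, 0], [-7.1, 0, 0, 0, 0]]}}

```text
clock: 9.45
position: [0.5688, -0.029, 0.266]
ee_rot: [2.227, 2.216, -0.001]
force: [0.1, -0.8, -0.5]
width: 0.007
```

```bash
python3 chk.py pics/c5.png
```

```text
z [0.1783 0.1809 0.1839] ((548.4990234375, -69.806640625), (5.076687335968018, 6.043912887573242), 22.963520050048828)
plane [ 0.996 -0.006 -0.365]
ply ((485.4779052734375, -152.94436645507812), (50.86616134643555, 131.56044006347656), 89.564697265625)
knob 0 0
```

View pics/c5.png

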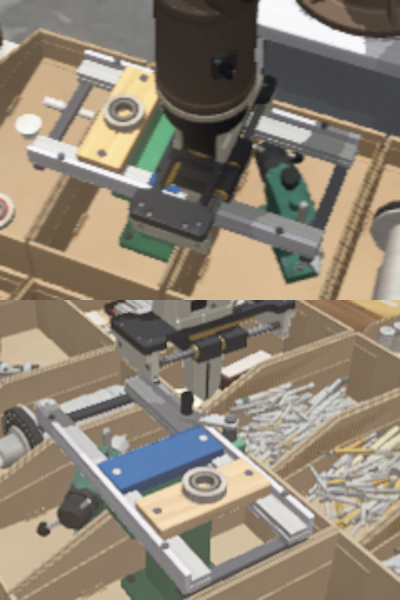

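The knob has moved to an angle of about 0.75. I'll step round to its +y side and push along -y.

Call:
{"fn": "carry_out", "kwargs": {"plan": [[0.8, 0, 0, 0, 0], [0.8, 1.3, 0, 0, 0], [0.8, 2.6, 0, 0, 0], [0.8, 2.6, 0, 0, 0], [-1.5, 2.6, 0, 0, 0], [-3.8, 2.6, 0, 0, 0], [-3.8, 2.6, 0, 0, 0], [-3.8, 2, 0, 0, 0], [-3.8, 1.5, 0, 0, 0], [-3.8, 1, 0, 0, 0], [-3.8, 0.6, 0, 0, 0], [-3.8, 0.2, 0, 0, 0], [-3.8, -0.2, 0, 0, 0], [-3.8, -0.6, 0, 0, 0], [-3.8, -1, 0, 0, 0], [-3.8, -1.4, 0, 0, 0], [-3.8, -1.8, 0, 0, 0], [-3.8, -2.1, 0, 0, 0], [-3.8, -2.4, 0, 0, 0], [-3.8, -2.4, 0, 0, 0]]}}

```text
clock: 11.55
position: [0.5312, -0.0535, 0.2661]
ee_rot: [2.227, 2.215, -0.001]
force: [0.2, -0.1, 0.2]
width: 0.005
```

Call:
{"fn": "carry_out", "kwargs": {"plan": [[0, -0.1, 0, 0, 0], [0, -0.2, 0, 0, 0], [0, -0.3, 0, 0, 0], [0, -0.3, 0, 0, 0]]}}

```text
clock: 11.95
position: [0.5312, -0.0558, 0.2661]
ee_rot: [2.226, 2.216, 0.0]
force: [-0.7, 4.3, 1.5]
width: 0.006
```

Call:
{"fn": "carry_out", "kwargs": {"plan": [[0, -0.1, 0, 0, 0], [0, -0.15, 0, 0, 0], [0, -0.15, 0, 0, 0]]}}

```text
clock: 12.25
position: [0.5312, -0.056, 0.2661]
ee_rot: [-2.224, -2.217, -0.002]
force: [-1.3, 6.9, 2.1]
width: 0.005
```

The tool moved only 0.2 mm and the force rose to 6.9 N, so the catch is at its stop. I'll back off and check.

Call:
{"fn": "carry_out", "kwargs": {"plan": [[0, 1, 0, 0, 0], [0, 3, 0, 0, 0], [0, 5, 2, 0, 0], [0, 6, 6, 0, 0], [-4, 10, 10, 0, 0], [-8, 14, 13, 0, 0], [-12, 18, 13, 0, 0], [-15, 22, 13, 0, 0], [-17, 26, 13, 0, 0], [-17, 26, 13, 0, 0]]}}

```text
clock: 13.25
position: [0.359, 0.2067, 0.3966]
ee_rot: [-2.22, -2.22, -0.005]
force: [0.9, -0.3, -0.3]
width: 0.004
```

```bash
python3 chk.py pics/c6.png; python3 -c "
from cell import arm;s=arm.observe();print(s['clock'],s['position'],s['force'])"
```

```text
z [0.1779 0.1811 0.1841] ((485.2292785644531, -72.23460388183594), (126.51974487304688, 50.221309661865234), 0.5432618260383606)
plane [-0.002 -0.008  0.181]
ply ((485.0931701660156, -152.85748291015625), (50.079166412353516, 130.06546020507812), 89.50421905517578)
knob 29 [ 0.53095129 -0.07120793  0.20358446]
13.35 [0.35897636 0.20768061 0.39628439] [-0.2381949  -0.15732155 -0.65910377]
```

View pics/c6.png

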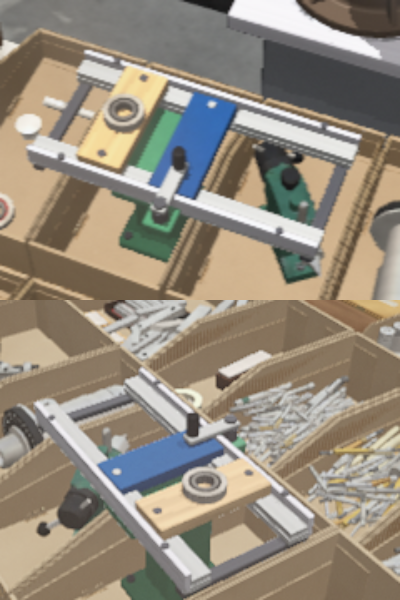

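The board is seated flat at y = -0.072. The catch lies straight across it with the knob at (0.531, -0.071), nothing else has moved, and the arm is clear.

```bash
python3 -c "
from cell import arm;print(arm.sign_off())"
```

```text
the job is handed in; nothing more can be done
None
```

The job is done and handed in at about 13.4 s on the clock. I pushed the blue board along its rails with the closed fingertips until it dropped into the notch. I then pushed the catch round by its knob in two pushes, first along -x and then along -y, until it stopped.

- **Board:** the last images show its top at z = 0.181 m, level, with its centre at (0.485, -0.072). That is 8 mm lower than where it started.
- **Catch:** the knob is at (0.531, -0.071), straight across the board. At the end the force rose to 6.9 N while the tool moved only 0.2 mm, so I took that as the stop.
- **Surroundings:** the plywood board's measured position changed by less than 0.5 mm. The bearing on it looks unmoved in the images. I didn't measure the bin items, but the arm did not go near them.
- **Failed or disagreeing checks:** while the gripper blocked the scene camera, some of the measurements failed. They gave a meaningless board outline and tilt, found no knob, and once showed the plywood board only in part. The final check with the arm clear had no such failures.

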